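# Turn the upside-down tumbler over onto the coaster

### The job

On the wooden desk riser two white tumblers stand beside a cork coaster, one of them upside down. Take the upside-down tumbler, turn it over and leave it standing mouth-up on the coaster, wholly on the cork, ready for a drink. Leave the other tumbler where it stands.

Things in the scene. Friction and masses are not known exactly. Their poses are not given: they have to be found in the camera images.
- cup: white ceramic tumbler, straight, 64 mm outer diameter, 100 mm tall, 14 mm base, about 0.2 kg; starts mouth-down on the riser. Origin: centre of its MOUTH; z runs from mouth to closed base (up at the start, must end down). Centre of mass about 29 mm from the base's outer face: let go within 35 degrees of mouth-up with its base edge touching, it settles upright. Grip across its diameter.
- coaster: flat round cork coaster fixed on the riser's top, 120 mm diameter, 5 mm thick. Origin: centre of its underside, z up.
- spare: identical tumbler already mouth-up on the riser; leave it alone. Origin: centre of the underside of its base, z up to its mouth. Cup, spare and coaster stand in a row along the riser in any order, centres at least 145 mm apart.
- riser: fixed wooden desk riser: board 220 mm deep (x) by 600 mm long (y), top 150 mm above the desk, on end panels. Origin: centre of its footprint on the desk. The row stands 60 to 95 mm behind its front (robot-side) edge; the desk before it is clear. A black mug (95 mm tall) and a pen pot (160 mm) stand on the desk about 0.45 m to the robot's left and right.
Mind the look-alikes: they are no part of the job. What is shaped like the cup but blue is not meant.

How it is judged:
By the outcome, as a careful person would: the job done as asked, in the order asked, and still so for the second after the job is handed in, with the robot touching nothing.
It also fails if it takes over 48 s, if anything falls off the work surface, if the arm or the gripper's body presses on something with over 40 N, if the wrist force passes 120 N, or if a joint passes its speed limit or range.

### The arm

A 6-joint arm with a two-finger parallel gripper is mounted at the origin on the work surface. World frame = base frame: x ahead of the robot, y to its left, z up, the work surface at z = 0. Lengths are in m, angles in degrees, forces in N, time in s.
With the tool pointing down it reaches from about 0.3 to 0.75 m from the base axis. Payload 8.5 kg.
Tool frame: the origin (TCP) lies on the centre line of the jaws, within the pads' length; the fingertips stand 14 mm ahead of it and the grasp point (between the pads) lies 5 mm behind it; z points along the fingers, x is the direction in which the jaws open and shut, and the axes are right-handed (so a half turn about z gives the same grasp; the last joint's range is limited). The gripper opens to 85 mm and grips with 20 to 120 N. Pads are 22 mm wide; open, the fingers measure 114 mm over their backs; the gripper's body (76 mm by 85 mm) begins 54 mm behind the grasp point. The pads swing forward as they close: fully open they stand 13 mm farther back than shut.
Start: joints at [-86.82, 21.807, 74.336, -0, 83.858, -12.336], TCP at [0.147, -0.53, 0.245] pointing down, gripper open.
Joint ranges: [-178.18, 178.18], [-50.72, 133.34], [12.68, 142.11], [-81.47, 261.47], [9.98, 163.14], [-165.26, 165.26]. Speed limits (degrees/s): [136.94, 136.94, 180, 180, 180, 180].

### API

Orientations are given as a 3x3 rotation matrix whose columns are the frame's x, y, z axes.
In Python, from rig import * gives the robot as it stands.
- The arm moves only by the shell command python3 -m crank 'ROWS' [FORCE]. ROWS is JSON, one flat list of numbers, 7 for each row, row after row: the turn, a rotation vector about the world's x, y, z in rad, then the shift along the world's x, y, z in m, then the opening in per cent of the stroke, from 0 (shut) to 100 (fully open). A call has 1 to 20 rows; each row shifts and turns the commanded pose from where the row before left it; what a row does not reach is not made up. A row lasts 1/10 s, in which the tool goes at most 50 mm and 8.59 degrees, less where a joint would pass 70% of its speed; a pose out of reach is approached as far as the arm can. A call is refused whole if a number of a shift passes 0.05 or a number of a turn 0.15, either way. A call with a gripper value outside its range is refused whole. The fingers move at their own pace and stop on an object; FORCE is the grip in N (left out, the last holds). Time passes only in rows, so rows that do not move let the fingers close. It gives the time, the measured TCP pose, the force and the opening at its end, in the units of the state.
- observe(): the state, without advancing time (a new reading comes with each control period).
- get_image(name): name is "side" or "top" or "wrist"; returns a dict with "frame" (400x640x3 uint8, red, green, blue), "fov_y" (degrees; the focal length in pixels is half the picture's height over the tangent of half this angle, whatever the lens; pixels are square), "cx", "cy" (the principal point, pixels), "world_to_cam" (4x4, takes a point from world to camera coordinates). Camera axes: x right, y up, looking along -z (the intrinsics and any distortion apply to the point x, -y, -z); pixel columns grow to the right and rows downward; lengths in m; the calibration is good to about 2 mm. A picture is of the moment at which its call begins. There is no depth.
- close_job(): hands the job in, once; it reports no verdict.
The state is a dict: "time_s": time; "q": joint angles; "qvel": joint speeds; "joint_efforts": joint torques, N m; "position": TCP position; "tool_rot": TCP orientation; "ft_force": force on the tool from outside, world axes, zero at the start; "wrist_torque": the same for the moment, N m; "grip_width": finger opening in m.
Only numpy, scipy, OpenCV 4.12 (cv2) and the standard library are available. Lean on these libraries where they do the work, as an engineer would, in place of code of your own. Each camera call takes 0.05 s, during which the arm holds its last target. There are 200 camera calls.

## Working session

There is one attempt and no reset: what is moved stays moved. The work goes in short steps, Python scripts to look and compute and a shell command to move; the robot and the scene stay as the last step left them, time stands still between calls to the robot, and variables do not carry over. Pictures are saved under pics/ and viewed, about 8 in all and at most 12, crops included, and the job is handed in when it is done.

```bash
mkdir -p pics; ls; cat > h.py <<'E'
from rig import *
import numpy as np, cv2
def cam(n,fn):
    d=get_image(n); cv2.imwrite('pics/'+fn+'.png',cv2.cvtColor(d['frame'],cv2.COLOR_RGB2BGR))
    np.savez('pics/'+fn+'.npz',**{k:v for k,v in d.items()}); return d
def load(fn): return dict(np.load('pics/'+fn+'.npz',allow_pickle=True))
def ray(d,u,v):
    f=200/np.tan(np.radians(float(d['fov_y']))/2)
    c=np.array([(u-d['cx'])/f,-(v-d['cy'])/f,-1.0]); T=np.linalg.inv(d['world_to_cam'])
    return T[:3,3],T[:3,:3]@c
def onz(d,u,v,z):
    o,r=ray(d,u,v); return o+r*(z-o[2])/r[2]
def proj(d,p):
    f=200/np.tan(np.radians(float(d['fov_y']))/2)
    c=d['world_to_cam']@np.append(p,1); return np.array([d['cx']-f*c[0]/c[2], d['cy']+f*c[1]/c[2]])
def tri(d1,p1,d2,p2):
    o1,r1=ray(d1,*p1);o2,r2=ray(d2,*p2)
    s=np.linalg.lstsq(np.c_[r1,-r2],o2-o1,rcond=None)[0]; a=o1+s[0]*r1;b=o2+s[1]*r2
    return (a+b)/2,np.linalg.norm(a-b)
E
python3 - <<'E'
from h import *
for n in('side','top'):
    d=cam(n,n+'0'); print({k:v for k,v in d.items() if k not in('frame','world_to_cam')}, np.linalg.inv(d['world_to_cam']).round(3).tolist())
s=observe();print(s['position'],s['tool_rot'],s['grip_width'],s['time_s'])
E
```

```text
pics
{'fov_y': 55.49083615325652, 'cx': 324.8171299292809, 'cy': 199.0190043027532} [[0.999, -0.0, -0.035, 0.564], [-0.029, 0.516, -0.856, -0.847], [0.018, 0.857, 0.515, 0.581], [0.0, 0.0, 0.0, 1.0]]
{'fov_y': 53.84802383552259, 'cx': 316.6986970670472, 'cy': 200.16056531266986} [[-0.028, 0.982, -0.185, 0.432], [-0.999, -0.033, -0.022, -0.097], [-0.028, 0.184, 0.983, 0.904], [0.0, 0.0, 0.0, 1.0]]
[ 0.14710642 -0.5297148   0.24479281] [[ 2.67471004e-01 -9.63565905e-01 -9.11089414e-05]
 [-9.63565105e-01 -2.67470901e-01  1.26743607e-03]
 [-1.24562718e-03 -2.51213001e-04 -9.99999193e-01]] 0.08542563322309008 0.1
```

View pics/side0.png

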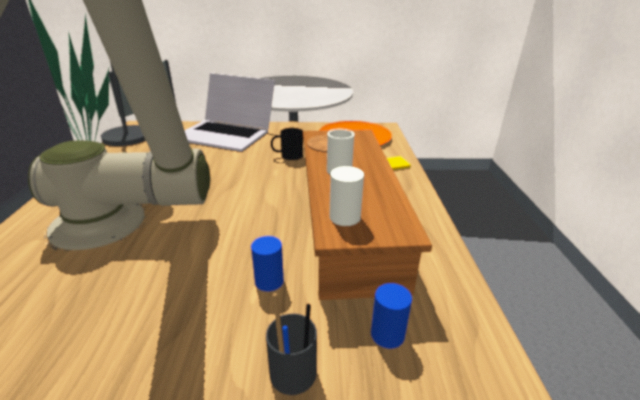

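View pics/top0.png

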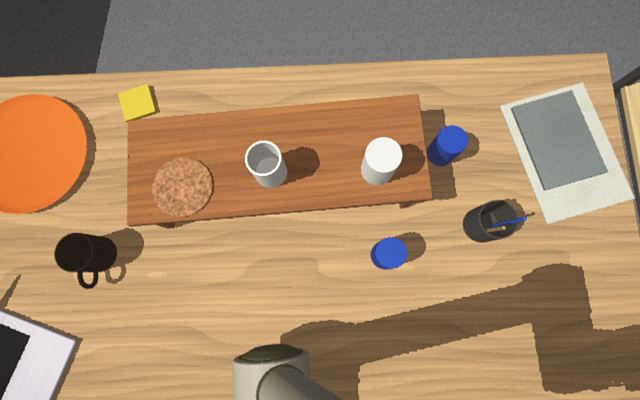

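Side view: the riser with two white tumblers, the near one (347,195) and a far one (340,150) with the coaster behind it at (325,143). Top view: closed white top at (383,152), open mouth at (265,160), coaster at (182,187).

Could be taken for the cup: white with a closed top, top (383,155); white with an open mouth, top (265,160) (the spare); blue at (447,145) and (389,253). I choose (383,155).

```bash
python3 - <<'E'
from h import *
T=load('top0');S=load('side0')
def blobs(d,n,amin=150):
    h=cv2.cvtColor(d['frame'],cv2.COLOR_RGB2HSV)
    for vmin in (150,205):
        m=((h[...,1]<40)&(h[...,2]>vmin)).astype(np.uint8)
        m=cv2.morphologyEx(m,cv2.MORPH_OPEN,np.ones((3,3)))
        k,l,st,c=cv2.connectedComponentsWithStats(m)
        for i in range(1,k):
            if st[i,4]>amin and st[i,4]<6000: print(n,vmin,st[i],c[i].round(1))
blobs(T,'top');blobs(S,'side')
a=cv2.resize(T['frame'][90:240,100:440],None,fx=2.3,fy=2.3,interpolation=cv2.INTER_CUBIC)
b=cv2.resize(S['frame'][110:250,280:440],None,fx=2,fy=2,interpolation=cv2.INTER_CUBIC)
c=np.zeros((max(a.shape[0],1)+b.shape[0]-50,a.shape[1],3),np.uint8);c[:a.shape[0]]=a
b=b[:c.shape[0]-a.shape[0]];c[a.shape[0]:a.shape[0]+b.shape[0],:b.shape[1]]=b
cv2.imwrite('pics/crop0.png',c[...,::-1]);print(c.shape)
E
```

```text
top 150 [ 501   84  133  139 5459] [573.7 166.7]
top 150 [ 361  138   41   46 1330] [380.3 158.9]
top 150 [251 141  31  46 347] [268.4 164.1]
top 150 [   0  312   75   88 3616] [ 36.4 361.1]
top 205 [ 501   84  132  139 5092] [575.  168.1]
top 205 [ 365  138   37   34 1014] [383.  154.6]
top 205 [   0  313   74   87 3443] [ 36.3 361.7]
side 150 [  32    0   79  140 3743] [72.6 47.1]
side 150 [ 91  88  31  54 686] [105.8 119.5]
side 150 [185 127  80  23 893] [220.6 138.3]
side 150 [ 328  131   35   94 2351] [343.9 178.4]
side 205 [  40    0   45   91 1845] [64.2 27.2]
side 205 [ 90  26  19  62 509] [98.4 57.9]
side 205 [100 102  19  29 291] [109.6 118. ]
side 205 [186 127  75  21 689] [218.4 138.2]
side 205 [331 166  32  16 413] [346.5 173.6]
(575, 782, 3)
```

View pics/crop0.png

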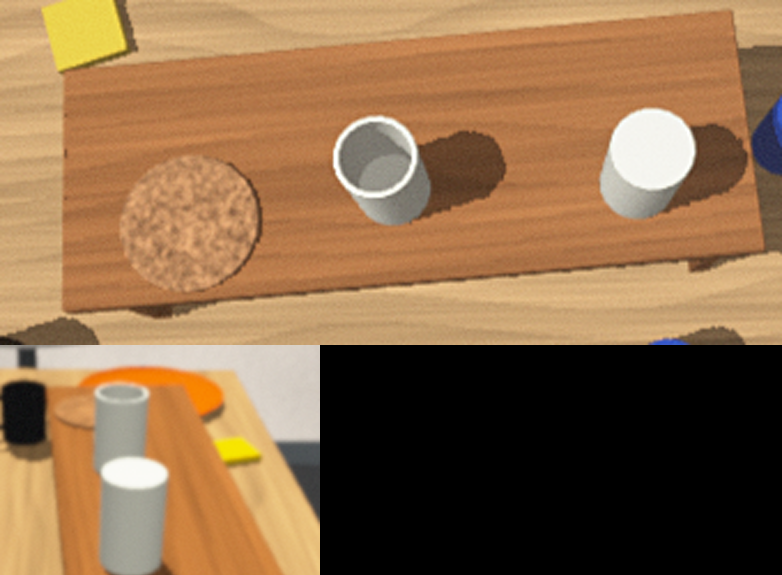

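The crop confirms it: the right tumbler has a closed white top, centre about top (383.5,154.8) and side (347,174). The spare shows an open mouth.

```bash
python3 - <<'E'
from h import *
T=load('top0');S=load('side0')
p,e=tri(T,(383.2,154.8),S,(346.8,174));print('cup top',p.round(4),e)
for t,s in(((432.2,198.7),(318.5,245)),((418.5,95),(424,243))): print('riser corner',[x.round(4) if hasattr(x,'round') else x for x in tri(T,t,S,s)])
for z in(.15,.155):print('coaster',onz(T,182.6,187,z).round(4), [onz(T,u,v,z).round(3).tolist() for u,v in((152.2,187),(213,187),(182.6,157.5),(182.6,216.6))])
print('spare mouth',onz(T,263.5,158,.25).round(4))
print('corners L',[onz(T,u,v,.15).round(3).tolist() for u,v in((127.5,120.5),(127.5,225))])
d=cam('wrist','w0');print(np.linalg.inv(d['world_to_cam']).round(3).tolist(),d['fov_y'])
E
```

```text
cup top [ 0.6314 -0.1994  0.2477] 0.00010332148898074619
riser corner [array([ 0.5726, -0.3018,  0.1557]), np.float64(0.0081)]
riser corner [array([ 0.7768, -0.2917,  0.1546]), np.float64(0.0105)]
coaster [0.6094 0.1843 0.15  ] [[0.612, 0.245, 0.15], [0.607, 0.124, 0.15], [0.67, 0.186, 0.15], [0.55, 0.182, 0.15]]
coaster [0.6083 0.1825 0.155 ] [[0.61, 0.243, 0.155], [0.606, 0.122, 0.155], [0.669, 0.185, 0.155], [0.549, 0.18, 0.155]]
spare mouth [0.6325 0.0074 0.25  ]
corners L [[0.753, 0.303, 0.15], [0.537, 0.29, 0.15]]
[[0.267, 0.911, 0.314, 0.229], [-0.964, 0.253, 0.086, -0.508], [-0.002, -0.325, 0.946, 0.374], [0.0, 0.0, 0.0, 1.0]] 62.382162387632185
```

```bash
cat > rec.py <<'E'
from h import *; import json
s=observe();open('log.jsonl','a').write(json.dumps({k:np.asarray(v).tolist() for k,v in s.items()})+'\n')
print('t',round(s['time_s'],2),'q',np.round(s['q'],1).tolist(),'p',np.round(s['position'],4).tolist(),'x',np.round(s['tool_rot'],3)[:,0].tolist(),'z',np.round(s['tool_rot'],3)[:,2].tolist(),'F',np.round(s['ft_force'],1).tolist(),'w',round(s['grip_width'],4))
E
python3 rec.py
python3 -m crank '[0,0,0,0.02,0.02,0.04,100, 0,0,0,0.02,0.02,0.04,100, 0,0,0,0.02,0.02,0.04,100, 0,0,0,0.02,0.02,0.04,100]' >/dev/null; python3 rec.py
python3 -m crank '[0,0,0,0.03,0.03,0,100, 0,0,0,0.03,0.03,0,100, 0,0,0,0.03,0.03,0,100, 0,0,0,0.03,0.03,0,100, 0,0,0,0.03,0.03,0,100]'; python3 rec.py
python3 -m crank '[0.08,-0.1,0,0,0,0,100, 0.08,-0.1,0,0,0,0,100, 0,0,0,0,0,0,100]' >/dev/null;  python3 rec.py
```

```text
t 0.15 q [-86.8, 21.8, 74.4, 0.0, 83.9, -12.3] p [0.1471, -0.5298, 0.2449] x [0.267, -0.964, -0.001] z [-0.0, 0.001, -1.0] F [0.4, 0.2, 0.1] w 0.0852
t 0.55 q [-76.6, 13.3, 60.7, 0.0, 106.0, -2.1] p [0.2277, -0.4488, 0.4068] x [0.267, -0.964, -0.0] z [-0.0, 0.0, -1.0] F [-0.2, 0.2, 0.3] w 0.0854
time_s: 1.05
position: [0.378, -0.2984, 0.4052]
tool_rot: [[0.267, -0.964, -0.0], [-0.964, -0.267, 0.0], [-0.0, 0.0, -1.0]]
ft_force: [-0.5, -0.2, 0.5]
grip_width: 0.0853
t 1.05 q [-52.4, 10.9, 64.1, 0.0, 105.0, 22.1] p [0.378, -0.2984, 0.4052] x [0.267, -0.964, -0.0] z [-0.0, 0.0, -1.0] F [-0.5, -0.2, 0.5] w 0.0853
t 1.35 q [-60.4, 9.9, 66.8, 15.1, 105.3, 18.0] p [0.3765, -0.3004, 0.4046] x [0.276, -0.956, -0.102] z [0.199, 0.161, -0.967] F [-0.1, -0.7, -0.6] w 0.0855
```

```bash
cat > kin.py <<'E'
from h import *; import json
from scipy.optimize import least_squares
from scipy.spatial.transform import Rotation as Ro
E=lambda ax,a: Ro.from_euler(ax,a,degrees=True).as_matrix()
def fk(q,P):
    r0,h,L2,a3,L3,d6,o,o2,e=P[:9]; Z=np.array([0,0,1.])
    A=E('z',q[0])@E('y',q[1]+o2); B=E('z',q[0])@E('y',q[1]+q[2]+o); W=B@E('z',q[3])@E('y',q[4]-o)
    R=W@E('z',q[5]+180)
    p=E('z',q[0])@[r0,0,0]+[0,0,h]+A@[0,0,L2]+B@[a3,0,L3]+B@E('z',q[3])@[0,0,0]+R@[0,0,d6]
    return p,R
def fit():
    D=[json.loads(l) for l in open('log.jsonl')]; x0=np.array([0,.3,.35,0,.3,.25,0,0,0.])
    f=lambda P:np.concatenate([np.r_[(fk(d['q'],P)[0]-d['position']),0.3*(fk(d['q'],P)[1]-np.array(d['tool_rot'])).ravel()] for d in D]+[(P-x0)*1e-3*np.r_[1,1,1,1,1,1,.1,.1,1]])
    s=least_squares(f,x0); return s.x,max(np.linalg.norm(fk(d['q'],s.x)[0]-d['position']) for d in D),max(np.abs(fk(d['q'],s.x)[1]-d['tool_rot']).max() for d in D)
lo=np.array([-178.18,-50.72,12.68,-81.47,9.98,-165.26]);hi=np.array([178.18,133.34,142.11,261.47,163.14,165.26])
def ik(p,R,q0,P):
    f=lambda q:np.r_[fk(q,P)[0]-p,.3*(fk(q,P)[1]-R).ravel()]
    s=least_squares(f,np.clip(q0,lo+.1,hi-.1),bounds=(lo,hi),x_scale=50); return s.x,np.abs(s.fun).max()
def Rt(az,el,jaw):  # tool z azimuth/elevation; jaw=+1: x to the right of heading (horizontal)
    z=np.array([np.cos(np.radians(az))*np.cos(np.radians(el)),np.sin(np.radians(az))*np.cos(np.radians(el)),np.sin(np.radians(el))])
    x=np.cross(z,[0,0,1]);x*=jaw/np.linalg.norm(x); return np.c_[x,np.cross(z,x),z]
E
python3 - <<'E'
from kin import *
P,e,r=fit();print(P.round(4),e,r)
for nm,p in(('cup',[.631,-.199,.205]),('coaster',[.608,.183,.205]),('via',[.45,-.2,.3])):
  for az in(-20,0,20,40,60):
   for j in(1,-1):
    best=min((ik(np.array(p),Rt(az,0,j),np.array([np.degrees(np.arctan2(p[1],p[0])),a,80,q4,40,j6]),P) for a in(20,60) for q4 in(0,90,170) for j6 in(-90,90)),key=lambda t:t[1])
    print(nm,az,j,best[0].round(0).tolist(),round(best[1],4))
E
```

```text
[  0.1104   0.6981   0.3258   0.0251   0.4371   0.703    0.5364 -22.4468
   0.    ] 0.11788488491469765 0.0023705144009325274
cup -20 1 [98.0, 133.0, 88.0, -69.0, 67.0, -51.0] 0.0215
cup -20 -1 [98.0, 133.0, 88.0, -69.0, 67.0, 129.0] 0.0215
cup 0 1 [-110.0, 132.0, 73.0, 72.0, 82.0, -114.0] 0.0
cup 0 -1 [-110.0, 132.0, 73.0, 72.0, 82.0, 66.0] 0.0
cup 20 1 [-94.0, 122.0, 53.0, 66.0, 92.0, -86.0] 0.0
cup 20 -1 [-94.0, 122.0, 53.0, 66.0, 92.0, 94.0] 0.0
cup 40 1 [-82.0, 132.0, 13.0, 63.0, 107.0, -59.0] 0.0037
cup 40 -1 [-82.0, 132.0, 13.0, 63.0, 107.0, 121.0] 0.0037
cup 60 1 [-75.0, 121.0, 13.0, 57.0, 110.0, -53.0] 0.045
cup 60 -1 [-75.0, 121.0, 13.0, 57.0, 110.0, 127.0] 0.045
coaster -20 1 [97.0, 122.0, 55.0, -63.0, 92.0, -92.0] 0.0
coaster -20 -1 [97.0, 122.0, 55.0, -63.0, 92.0, 88.0] 0.0
coaster 0 1 [117.0, 132.0, 73.0, -65.0, 79.0, -67.0] 0.0
coaster 0 -1 [117.0, 132.0, 73.0, -65.0, 79.0, 113.0] 0.0
coaster 20 1 [-115.0, 133.0, 87.0, 52.0, 59.0, -121.0] 0.0191
coaster 20 -1 [-115.0, 133.0, 87.0, 52.0, 59.0, 59.0] 0.0191
coaster 40 1 [-76.0, 127.0, 69.0, 65.0, 84.0, -105.0] 0.0
coaster 40 -1 [-76.0, 127.0, 69.0, 65.0, 84.0, 75.0] 0.0
coaster 60 1 [-59.0, 123.0, 44.0, 62.0, 96.0, -79.0] 0.0
coaster 60 -1 [-59.0, 123.0, 44.0, 62.0, 96.0, 101.0] 0.0
via -20 1 [-178.0, 115.0, 90.0, 21.0, 66.0, -99.0] 0.0144
via -20 -1 [-178.0, 115.0, 90.0, 21.0, 66.0, 81.0] 0.0144
via 0 1 [-142.0, 108.0, 83.0, 39.0, 81.0, -97.0] 0.0
via 0 -1 [-142.0, 108.0, 83.0, 39.0, 81.0, 83.0] 0.0
via 20 1 [-116.0, 106.0, 63.0, 45.0, 98.0, -83.0] 0.0
via 20 -1 [-116.0, 106.0, 63.0, 45.0, 98.0, 97.0] 0.0
via 40 1 [-98.0, 116.0, 30.0, 48.0, 115.0, -66.0] 0.0
via 40 -1 [-98.0, 116.0, 30.0, 48.0, 115.0, 114.0] 0.0
via 60 1 [-86.0, 117.0, 13.0, 48.0, 124.0, -56.0] 0.0311
via 60 -1 [-86.0, 117.0, 13.0, 48.0, 124.0, 124.0] 0.0311
```

```bash
sed -i "s/B@E('z',q\[3\])@\[0,0,0\]/E('z',q[0])@[0,P[9],0]+W@[0,P[8],0]/; s/r0,h,L2,a3,L3,d6,o,o2,e=P\[:9\]/r0,h,L2,a3,L3,d6,o,o2=P[:8]/; s/.25,0,0,0.\])/.25,0,0,0.,.1])/; s/1,.1,.1,1\]\]/1,.1,.1,1,1]]/; s/\.1,\.1,1\])\]/.1,.1,1,1])]/" kin.py
cat > t.py <<'E'
from kin import *
P,e,r=fit();print(P.round(4),e,r)
for nm,p in(('cup',[.631,-.199,.205]),('coaster',[.608,.183,.205]),('via',[.45,-.2,.3])):
  for az in(-20,0,20,40,60):
   for j in(1,-1):
    best=min((ik(np.array(p),Rt(az,0,j),np.array([np.degrees(np.arctan2(p[1],p[0]))-12,a,80,q4,40,j6]),P) for a in(20,60) for q4 in(0,90,170) for j6 in(-90,90)),key=lambda t:t[1])
    print(nm,az,j,best[0].round(0).tolist(),round(best[1],4))
E
python3 t.py
```

```text
[ 0.000e+00  1.302e-01  5.370e-01  1.030e-01  3.508e-01  2.435e-01
 -1.000e-04 -1.900e-03  0.000e+00  1.175e-01] 4.005445515774764e-06 3.440162918422196e-07
cup -20 1 [-32.0, 37.0, 114.0, 166.0, 61.0, -83.0] 0.0
cup -20 -1 [-32.0, 37.0, 114.0, 166.0, 61.0, 97.0] 0.0
cup 0 1 [-43.0, 37.0, 111.0, 133.0, 68.0, -67.0] 0.0
cup 0 -1 [-43.0, 37.0, 111.0, 133.0, 68.0, 113.0] 0.0
cup 20 1 [-49.0, 39.0, 102.0, 107.0, 77.0, -54.0] 0.0
cup 20 -1 [-49.0, 39.0, 102.0, 107.0, 77.0, 126.0] 0.0
cup 40 1 [-51.0, 44.0, 89.0, 90.0, 90.0, -43.0] 0.0
cup 40 -1 [-51.0, 44.0, 89.0, 90.0, 90.0, 137.0] 0.0
cup 60 1 [-49.0, 49.0, 74.0, 79.0, 106.0, -35.0] 0.0
cup 60 -1 [-49.0, 49.0, 74.0, 79.0, 106.0, 145.0] 0.0
coaster -20 1 [20.0, 38.0, 107.0, 226.0, 64.0, -114.0] 0.0
coaster -20 -1 [20.0, 38.0, 107.0, 226.0, 64.0, 66.0] 0.0
coaster 0 1 [10.0, 36.0, 116.0, 191.0, 63.0, -95.0] 0.0
coaster 0 -1 [10.0, 36.0, 116.0, 191.0, 63.0, 85.0] 0.0
coaster 20 1 [-3.0, 36.0, 118.0, 155.0, 66.0, -79.0] 0.0
coaster 20 -1 [-3.0, 36.0, 118.0, 155.0, 66.0, 101.0] 0.0
coaster 40 1 [-13.0, 37.0, 114.0, 124.0, 72.0, -66.0] 0.0
coaster 40 -1 [-13.0, 37.0, 114.0, 124.0, 72.0, 114.0] 0.0
coaster 60 1 [-17.0, 39.0, 103.0, 100.0, 82.0, -53.0] 0.0
coaster 60 -1 [-17.0, 39.0, 103.0, 100.0, 82.0, 127.0] 0.0
via -20 1 [-56.0, 13.0, 135.0, 140.0, 65.0, -70.0] 0.0
via -20 -1 [-56.0, 13.0, 135.0, 140.0, 65.0, 110.0] 0.0
via 0 1 [-68.0, 16.0, 129.0, 108.0, 78.0, -57.0] 0.0
via 0 -1 [-68.0, 16.0, 129.0, 108.0, 78.0, 123.0] 0.0
via 20 1 [-71.0, 21.0, 119.0, 89.0, 91.0, -49.0] 0.0
via 20 -1 [-71.0, 21.0, 119.0, 89.0, 91.0, 131.0] 0.0
via 40 1 [-69.0, 26.0, 106.0, 77.0, 104.0, -44.0] 0.0
via 40 -1 [-69.0, 26.0, 106.0, 77.0, 104.0, 136.0] 0.0
via 60 1 [-64.0, 32.0, 93.0, 69.0, 117.0, -40.0] 0.0
via 60 -1 [-64.0, 32.0, 93.0, 69.0, 117.0, 140.0] 0.0
```

```bash
cat > plan.py <<'E'
from kin import *
def sim(q,rows,P,show=True):
    p,R=fk(q,P)
    Q=[q]
    for r in rows:
        R=Ro.from_rotvec(r[:3]).as_matrix()@R; p=p+np.array(r[3:6]); q2,e=ik(p,R,q,P)
        Q.append(q2); q=q2
        if e>1e-4: print('IK err',e)
    Q=np.array(Q); d=np.abs(np.diff(Q,axis=0)).max(0)
    if show: print('max step',d.round(1),'min',Q.min(0).round(0),'max',Q.max(0).round(0)); print('end',p.round(4),R[:,0].round(3),R[:,2].round(3))
    return q
E
python3 - <<'E'
from plan import *
P,_,_=fit();s=observe();q=np.array(s['q']);p,R=fk(q,P)
G=Rt(0,0,1);rv=Ro.from_matrix(G@R.T).as_rotvec();d=np.array([.5,-.2,.32])-p;print(rv,d)
for n in(12,14,16):
    sim(q,[np.r_[rv/n,d/n]]*n,P)
T=load('top0');print(onz(T,389,253,.1),onz(T,447,145,.1))
E
```

```text
[ 0.10132863 -1.33710716 -0.30600551] [ 0.12347437  0.10040553 -0.0845804 ]
max step [ 2.8  4.4  5.1 11.5  5.5 10.7] min [-67.   3.  67.  15.  64. -52.] max [-59.  15. 122. 114. 105.  18.]
end [ 0.5  -0.2   0.32] [-0. -1.  0.] [ 1. -0.  0.]
max step [2.4 3.8 4.3 9.9 4.7 9.2] min [-67.   3.  67.  15.  64. -52.] max [-59.  15. 122. 114. 105.  18.]
end [ 0.5  -0.2   0.32] [-0. -1.  0.] [ 1. -0.  0.]
max step [2.1 3.4 3.8 8.6 4.1 8.1] min [-67.   3.  67.  15.  64. -52.] max [-59.  15. 122. 114. 105.  18.]
end [ 0.5  -0.2   0.32] [-0. -1. -0.] [ 1. -0. -0.]
[ 0.47026567 -0.22184441  0.1       ] [ 0.69276421 -0.35773731  0.1       ]
```

```bash
python3 -m crank '[0.0072,-0.0955,-0.0219,0.0088,0.0072,-0.006,100, 0.0072,-0.0955,-0.0219,0.0088,0.0072,-0.006,100, 0.0072,-0.0955,-0.0219,0.0088,0.0072,-0.006,100, 0.0072,-0.0955,-0.0219,0.0088,0.0072,-0.006,100, 0.0072,-0.0955,-0.0219,0.0088,0.0072,-0.006,100, 0.0072,-0.0955,-0.0219,0.0088,0.0072,-0.006,100, 0.0072,-0.0955,-0.0219,0.0088,0.0072,-0.006,100, 0.0072,-0.0955,-0.0219,0.0088,0.0072,-0.006,100, 0.0072,-0.0955,-0.0219,0.0088,0.0072,-0.006,100, 0.0072,-0.0955,-0.0219,0.0088,0.0072,-0.006,100, 0.0072,-0.0955,-0.0219,0.0088,0.0072,-0.006,100, 0.0072,-0.0955,-0.0219,0.0088,0.0072,-0.006,100, 0.0072,-0.0955,-0.0219,0.0088,0.0072,-0.006,100, 0.0072,-0.0955,-0.0219,0.0088,0.0072,-0.006,100, 0,0,0,0,0,0,100]' >/dev/null; python3 rec.py
python3 - <<'E'
from kin import *
P,e,r=fit();print(e,r);s=observe()
R=np.array(s['tool_rot']);print('rv',Ro.from_matrix(Rt(0,0,1)@R.T).as_rotvec().round(4),'d',(np.array([.5,-.2,.2])-s['position']).round(4))
d=cam('wrist','w1');print(np.linalg.inv(d['world_to_cam']).round(3).tolist())
print('expected cup top centre',proj(d,[.631,-.199,.25]),'mouth',proj(d,[.631,-.199,.15]))
E
```

```text
t 2.85 q [-58.8, 15.3, 122.2, 113.9, 69.3, -51.7] p [0.5008, -0.1975, 0.3187] x [0.001, -1.0, -0.003] z [1.0, 0.001, -0.005] F [0.4, 0.1, 0.0] w 0.0855
2.02368759019875e-06 3.2020739897629935e-07
rv [-0.0027 -0.0052 -0.0008] d [-0.0008 -0.0025 -0.1187]
[[0.001, 0.331, -0.944, 0.373], [-1.0, -0.003, -0.002, -0.198], [-0.003, 0.944, 0.331, 0.404], [0.0, 0.0, 0.0, 1.0]]
expected cup top centre [323.7541134  261.24886226] mouth [323.93183371 349.71647794]
```

View pics/w1.png

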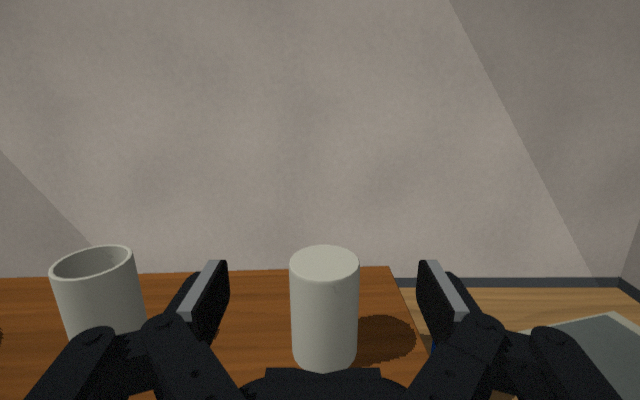

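Wrist view: the cup stands midway between the fingers, its top centre about (324,264), within 1 mm of the prediction (324,261). The spare's open mouth is at (95,262).

```bash
python3 -m crank '[-0.0027,-0.0052,-0.0008,0,-0.0004,-0.03,100, 0,0,0,0,-0.0004,-0.03,100, 0,0,0,0,-0.0004,-0.03,100, 0,0,0,0,-0.0003,-0.029,100, 0,0,0,0.02,0,0,100, 0,0,0,0.03,0,0,100, 0,0,0,0.03,0,0,100, 0,0,0,0.03,0,0,100, 0,0,0,0.02,0,0,100, 0,0,0,0.007,0,0,100, 0,0,0,0,0,0,100]' >/dev/null; python3 rec.py
python3 -m crank '[0,0,0,0,0,0,0,0,0,0,0,0,0,0,0,0,0,0,0,0,0,0,0,0,0,0,0,0,0,0,0,0,0,0,0,0,0,0,0,0,0,0,0,0,0,0,0,0,0,0,0,0,0,0,0,0,0,0,0,0,0,0,0,0,0,0,0,0,0,0]' 60 >/dev/null; python3 rec.py
```

```text
t 4.0 q [-42.3, 37.8, 110.4, 133.2, 67.3, -67.8] p [0.6377, -0.2005, 0.2035] x [-0.001, -1.0, 0.006] z [1.0, -0.001, 0.005] F [-1.0, -0.5, 0.5] w 0.0855
t 5.0 q [-42.3, 37.8, 110.5, 133.4, 67.3, -67.9] p [0.6374, -0.2008, 0.2025] x [-0.004, -1.0, 0.005] z [1.0, -0.004, 0.004] F [-2.7, -1.5, 3.9] w 0.0626
```

```bash
python3 -m crank '[0,0,0,0,0,0.01,0,0,0,0,0,0,0.03,0,0,0,0,0,0,0.04,0,0,0,0,0,0,0.04,0,0,0,0,0,0,0.04,0,0,0,0,0,0,0.04,0,0,0,0,0,0,0,0]' >/dev/null; python3 rec.py
python3 - <<'E'
from plan import *
P,e,r=fit();s=observe();q=np.array(s['q']);R=np.array(s['tool_rot'])
q=sim(q,[[.1428,0,0,-.0008,.0174,0]]*22,P);print(q.round(0))
q=sim(q,[[0,0,0,0,0,-.02]]*10,P)
d=cam('side','s1')
E
```

```text
t 5.7 q [-42.3, 16.1, 98.5, 115.5, 47.9, -35.5] p [0.637, -0.1999, 0.4087] x [-0.003, -1.0, 0.011] z [1.0, -0.003, 0.011] F [-0.4, -0.2, -2.8] w 0.0627
max step [2.6 0.8 1.2 5.9 1.6 6.7] min [-42.  10.  99. 115.  25. -35.] max [ 10.  16. 106. 202.  48.  70.]
end [0.6194 0.1829 0.4087] [-0.003  1.    -0.011] [ 1.     0.003 -0.011]
[ 10.  14. 101. 202.  26.  70.]
max step [0.  2.7 1.8 2.3 3.4 2.6] min [ 10.  14. 101. 191.  26.  70.] max [ 10.  36. 114. 202.  60.  84.]
end [0.6194 0.1829 0.2087] [-0.003  1.    -0.011] [ 1.     0.003 -0.011]
```

View pics/s1.png

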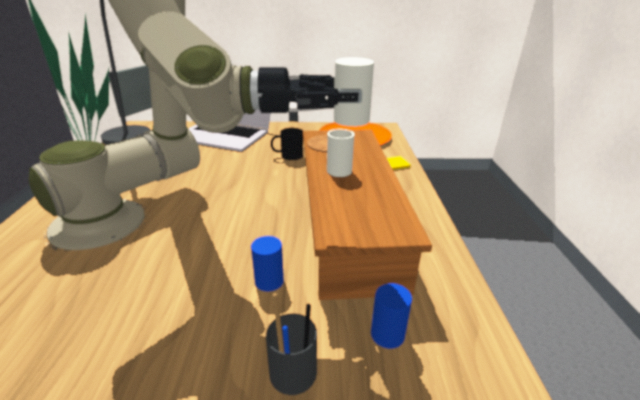

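The side view shows the cup held at (353,92), vertical and clear of the riser. The spare at (340,153) is untouched. Now turning it over on the way across.

```bash
python3 -m crank '[0.1428,0,0,-0.001,0.0174,0,0, 0.1428,0,0,-0.001,0.0174,0,0, 0.1428,0,0,-0.001,0.0174,0,0, 0.1428,0,0,-0.001,0.0174,0,0, 0.1428,0,0,-0.001,0.0174,0,0, 0.1428,0,0,-0.001,0.0174,0,0, 0.1428,0,0,-0.001,0.0174,0,0, 0.1428,0,0,-0.001,0.0174,0,0, 0.1428,0,0,-0.001,0.0174,0,0, 0.1428,0,0,-0.001,0.0174,0,0, 0.1428,0,0,-0.001,0.0174,0,0]' >/dev/null; python3 rec.py
python3 -m crank '[0.1428,0,0,-0.001,0.0174,0,0, 0.1428,0,0,-0.001,0.0174,0,0, 0.1428,0,0,-0.001,0.0174,0,0, 0.1428,0,0,-0.001,0.0174,0,0, 0.1428,0,0,-0.001,0.0174,0,0, 0.1428,0,0,-0.001,0.0174,0,0, 0.1428,0,0,-0.001,0.0174,0,0, 0.1428,0,0,-0.001,0.0174,0,0, 0.1428,0,0,-0.001,0.0174,0,0, 0.1428,0,0,-0.001,0.0174,0,0, 0.1428,0,0,-0.001,0.0174,0,0, 0,0,0,0,0,0,0]' >/dev/null; python3 rec.py
python3 - <<'E'
from kin import *
s=observe();print('rv',Ro.from_matrix(Rt(0,0,-1)@np.array(s['tool_rot']).T).as_rotvec().round(4))
d=cam('side','s2');print(proj(d,s['position']));t=cam('top','t2')
a=cv2.resize(t['frame'][60:260,60:320],None,fx=2,fy=2);b=cv2.resize(d['frame'][40:170,280:420],None,fx=2,fy=2)
c=np.zeros((400,800,3),np.uint8);c[:,:520]=a;c[:260,520:]=b;cv2.imwrite('pics/c2.png',c[...,::-1])
E
```

```text
t 6.85 q [-19.0, 11.0, 107.0, 143.6, 32.8, 31.7] p [0.626, -0.0085, 0.3993] x [-0.009, 0.002, -1.0] z [1.0, -0.004, -0.009] F [-0.8, 0.1, -2.4] w 0.0626
t 8.05 q [9.7, 14.0, 102.7, 200.4, 27.7, 71.6] p [0.6148, 0.184, 0.3993] x [-0.006, 1.0, -0.004] z [1.0, 0.006, -0.01] F [-0.4, -0.3, -2.5] w 0.0627
rv [ 0.0038 -0.0096 -0.0062]
[331.38218422  53.09544687]
```

View pics/c2.png

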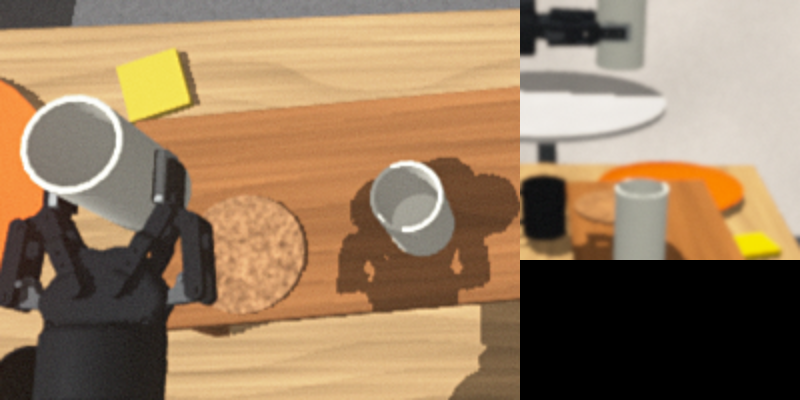

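Mouth up: the open mouth shows in the top view at (96,132), and the coaster is clear at (183,187). I'll check the cup's axis from the mouth ellipse, then go down.

```bash
python3 - <<'E'
from kin import *
t=load('t2');print(onz(t,96,132.5,.452).round(4), [onz(t,60+u/2,60+v/2,.452).round(3).tolist() for u,v in((22,145),(122,145),(72,96),(72,194))])
E
python3 -m crank '[0.0038,-0.0096,-0.0062,0,0,-0.03,0, 0,0,0,0,0,-0.04,0, 0,0,0,0,0,-0.04,0, 0,0,0,0,0,-0.04,0, 0,0,0,0,0,-0.02,0, 0,0,0,0,0,-0.01,0, 0,0,0,0,0,0,0]' >/dev/null; python3 rec.py
```

```text
[0.6107 0.1811 0.452 ] [[0.612, 0.212, 0.452], [0.61, 0.15, 0.452], [0.643, 0.184, 0.452], [0.579, 0.179, 0.452]]
t 8.85 q [9.6, 34.4, 114.4, 191.4, 59.4, 83.9] p [0.6155, 0.1815, 0.2208] x [0.003, 1.0, -0.003] z [1.0, -0.003, 0.003] F [1.1, 0.8, -2.3] w 0.0627
```

```bash
python3 -m crank '[0,0,0,0,0,-0.008,0, 0,0,0,0,0,-0.006,0, 0,0,0,0,0,0,0]' >/dev/null; python3 rec.py
python3 -m crank '[0,0,0,0,0,-0.002,0, 0,0,0,0,0,0,0]' >/dev/null; python3 rec.py
python3 -m crank '[0,0,0,0,0,-0.0015,0, 0,0,0,0,0,0,0]' >/dev/null; python3 rec.py
```

```text
t 9.15 q [9.7, 36.2, 114.8, 191.2, 61.8, 84.5] p [0.6153, 0.1821, 0.2082] x [0.003, 1.0, -0.001] z [1.0, -0.003, 0.006] F [-0.5, -0.0, -2.0] w 0.0625
t 9.35 q [9.7, 36.4, 114.8, 191.2, 62.1, 84.6] p [0.6153, 0.1822, 0.2066] x [0.003, 1.0, -0.001] z [1.0, -0.003, 0.006] F [-0.6, -0.0, -2.5] w 0.0623
t 9.55 q [9.7, 36.7, 114.9, 191.1, 62.3, 84.7] p [0.6153, 0.1822, 0.2048] x [0.003, 1.0, -0.001] z [1.0, -0.003, 0.006] F [-1.3, -0.3, -3.0] w 0.0623
```

```bash
python3 -m crank '[0,0,0,0,0,-0.0015,0, 0,0,0,0,0,0,0]' >/dev/null; python3 rec.py
python3 -m crank '[0,0,0,0,0,-0.001,0, 0,0,0,0,0,0,0]' >/dev/null; python3 rec.py
```

```text
t 9.75 q [9.7, 36.9, 114.9, 191.1, 62.6, 84.7] p [0.6153, 0.1821, 0.2032] x [0.003, 1.0, -0.001] z [1.0, -0.003, 0.006] F [0.9, -0.4, -1.4] w 0.0628
t 9.95 q [9.7, 37.0, 114.9, 191.1, 62.8, 84.7] p [0.6155, 0.1821, 0.2029] x [0.003, 1.0, -0.001] z [1.0, -0.003, 0.008] F [0.1, -1.0, 0.9] w 0.063
```

Contact felt (vertical force went from -2.5 to +0.9 N). Releasing, then backing straight out.

```bash
python3 -m crank '[0,0,0,0,0,0,80,0,0,0,0,0,0,85,0,0,0,0,0,0,95,0,0,0,0,0,0,100,0,0,0,0,0,0,100,0,0,0,0,0,0,100,0,0,0,0,0,0,100]' >/dev/null; python3 rec.py
python3 -m crank '[0,0,0,-0.01,0,0,100,0,0,0,-0.02,0,0,100,0,0,0,-0.03,0,0,100,0,0,0,-0.03,0,0,100,0,0,0,-0.03,0,0,100,0,0,0,-0.02,0,0.02,100,0,0,0,0,0,0.04,100,0,0,0,0,0,0,100,0,0,0,0,0,0,100]' >/dev/null; python3 rec.py
python3 - <<'E'
from kin import *
d=cam('side','s3');t=cam('top','t3')
a=cv2.resize(t['frame'][60:260,60:320],None,fx=2,fy=2);b=cv2.resize(d['frame'][80:200,280:420],None,fx=2,fy=2)
c=np.zeros((400,800,3),np.uint8);c[:,:520]=a;c[:240,520:]=b;cv2.imwrite('pics/c3.png',c[...,::-1])
E
```

```text
t 10.65 q [9.7, 37.0, 114.9, 191.1, 62.8, 84.8] p [0.6153, 0.1821, 0.2023] x [0.003, 1.0, -0.001] z [1.0, -0.003, 0.006] F [1.0, 0.3, -0.5] w 0.0854
t 11.55 q [14.8, 23.5, 131.3, 196.4, 66.2, 83.1] p [0.4746, 0.1821, 0.2637] x [0.002, 1.0, -0.0] z [1.0, -0.002, 0.009] F [0.7, 0.7, 0.2] w 0.0852
```

View pics/c3.png

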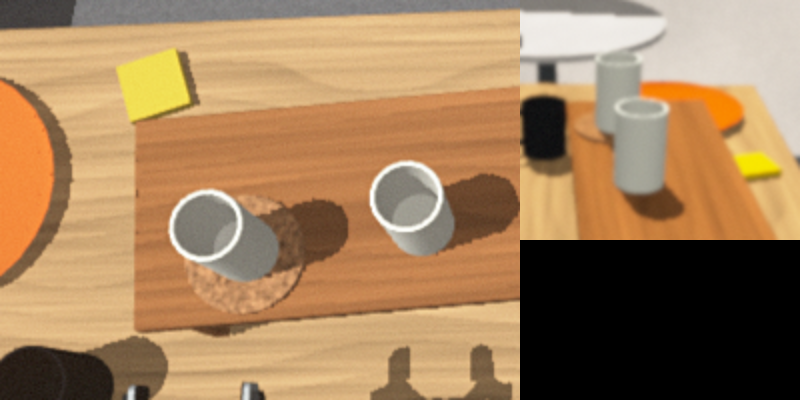

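```bash
python3 - <<'E'
from kin import *
t=load('t3');print('cup',onz(t,163,172.5,.255).round(4),'spare',onz(t,263.5,158,.25).round(4),'coaster ~ .608 .1825')
close_job()
E
```

```text
cup [0.6115 0.18   0.255 ] spare [0.6325 0.0074 0.25  ] coaster ~ .608 .1825
the job is handed in; nothing more can be done
```

The upside-down tumbler now stands mouth-up on the cork coaster, and the job is handed in at about 11.7 s on the robot clock. I gripped it side-on, lifted it, and rolled the tool 180° while carrying it over the spare. It was then set down until contact was felt (under 4 N), released, and the arm backed away.

- **On the cork:** in the last top view the tumbler's centre is at (0.6115, 0.180) and the coaster's at about (0.608, 0.1825). That is roughly 4 mm off, and 28 mm is allowed for it to be wholly on the cork.
- **Spare:** it appears at the same place as before in the pictures, so it was not moved.
- **Gripper:** it is open and clear of everything, with readings near zero force.
- **Disagreements:** the finger opening while gripping read 62.6 mm against the tumbler's nominal 64 mm. My two-view estimates of the riser corners disagreed by 8–10 mm between cameras. The set-down height, found by contact, matched the stated heights for the riser and coaster to within about 1 mm.

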